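Top up the cell storage box from the gravity rack

ROBOT

A 7-joint arm with a two-finger parallel gripper is mounted at the origin on the work surface. World frame = base frame: x ahead of the robot, y to its left, z up, the work surface at z = 0. Lengths are in m, angles in rad, forces in N, time in s.
With the tool pointing down it reaches from about 0.425 to 0.875 m from the base axis. Payload 9.9 kg.
Tool frame: the origin (TCP) lies between the finger pads; the fingertips stand 17 mm ahead of it and the grasp point (between the pads) lies 2 mm behind it; z points along the fingers, y is the line along which they close (so a half turn about z gives the same grasp; the last joint's range is limited). The gripper opens to 85 mm and grips with 20 to 120 N. Pads are 22 mm wide; open, the fingers measure 114 mm over their backs; the gripper's body (76 mm by 85 mm) begins 54 mm behind the grasp point. The pads swing forward as they close: fully open they stand 13 mm farther back than shut.
Start: joints at [-1.398, 0.576, 0.025, 1.437, -0.015, 1.129, -0.057], TCP at [0.171, 0.653, 0.248] pointing down, gripper open.
Joint ranges: [-2.76, 2.76], [-0.34, 2.15], [-1.52, 1.57], [0.19, 2.46], [-1.09, 4.23], [0.17, 1.99], [-2.82, 2.82]. Speed limits (rad/s): [2.22, 2.22, 3.01, 3.01, 3.14, 3.14, 3.14].

INTERFACE

Orientations are given as a rotation vector (axis times angle).
In Python, from workcell import robot gives the robot as it stands. The module is installed in compiled form; this text tells all that it offers.
- The arm moves only by the shell command python3 -m crank 'ROWS'. ROWS is JSON, a list that holds one entry, the list of rows, each a list of 5 numbers: the shift along the world's x, y, z in units of 500 mm (1.0 is 500 mm), then the turn about the world's z in units of 90 degrees (1.0 is 90 degrees), then the opening, from -1 (shut) to 1 (fully open). A call has 1 to 5 rows; each row is the pose to reach, as a shift and turn from the pose commanded when the call began; what a row does not reach only later rows make up. A row lasts 1/12 s, in which the tool goes at most 41.7 mm and 7.16 degrees, less where a joint would pass 70% of its speed; a pose out of reach is approached as far as the arm can. A call with a number of a shift or a turn outside -1 to 1 is refused whole. A call with a gripper value outside its range is refused whole. The fingers move at their own pace and stop on an object; the grip force is fixed at half the most. Time passes only in rows, so rows that repeat a pose let the fingers close. It gives the time, the measured TCP pose, the force, the opening and the grip force at its end, in the units of the state.
- robot.get_state(): the state, without advancing time (a new reading comes with each control period).
- robot.snapshot(name): name is "scene" or "top" or "wrist"; returns (picture, depth): 480x640x3 uint8, red, green, blue; 480x640 float32, m along the optical axis (not along the pixel's ray), 0 where there is no reading.
- robot.camera_info(name): a dict with "fx", "fy", "cx", "cy" (pixels), "world_from_camera" (4x4, takes a point from camera to world coordinates). Camera axes: x right, y down, z forward; pixel columns grow to the right and rows downward; lengths in m; the calibration is good to about 2 mm. A picture is of the moment at which its call begins: read the wrist's pose just before it. camera_info takes no time and is no camera call; for the wrist camera it gives the pose at the moment of the call.
- robot.finish_job(): hands the job in; it is judged then, once.
The state is a dict: "clock": time; "joints": joint angles; "joint_vel": joint speeds; "joint_efforts": joint torques, N m; "tcp_pos": TCP position; "ee_rot": TCP orientation; "force": force on the tool from outside, world axes, zero at the start; "torque": the same for the moment, N m; "width": finger opening in m; "grip_force": force on a finger pad.
Only numpy, scipy, OpenCV 4.12 (cv2) and the standard library are available. Lean on these libraries where they do the work, as an engineer would, in place of code of your own. Each camera call takes 0.05 s, during which the arm holds its last target. There are 200 camera calls.

TASK

The storage box of lithium cells is one short: take the lowest cell from the sloping feed rack so that the next one rolls down to the stop, and lay it in the box's empty cradle, set down rather than dropped. Then put the lid on the box so that it sits fully down all round, handle up. Leave the other cells in the rack and in the box, and the other things on the bench, where they are.

Things in the scene. Friction and masses are not known exactly. Their poses are not given: they have to be found in the camera images.
- rack: sloping feed rack, aluminium on a dark foot 170 x 64 mm, fixed to the bench. Two runners (outer edges 16 mm either side of the middle) rise 14 degrees along the rack's +x; the cells lie across them touching, axes along the rack's y, the lowest against the stop. Guide cheeks (28.5 mm either side, to 13 mm above the cells' axes) begin 24 mm uphill of the lowest cell. Origin on the bench under the lowest cell's middle.
- pickup (a point): middle of the cell that lies at the rack's stop, 50 mm above the bench, straight above the rack's origin. The cell overhangs the runners by 9 mm at both ends and nothing stands beside it there: its flat ends are free to be gripped from above, and fingers may reach below it, down to 10 mm above the bench.
- cell_1: the lowest cell in the rack, at the stop, the one to take: flat-ended lithium cell, a plain dark cylinder 26 mm in diameter and 50 mm long, 85 g; origin in its middle, its y axis along the cylinder (it may roll about that axis)
- cell_2: the next cell in the rack, alike, 26 mm uphill; it rolls down to the stop by itself when the lowest is lifted out
- cell_3: third cell in the rack, alike
- cell_4: fourth and highest cell in the rack, alike
- case: open grey storage box, 156 mm (its x) by 114 mm (its y), 44 mm high, walls and floor 3 mm, fixed to the bench; origin on the bench under its centre. Two saw-tooth ribs inside (y = -14 and 14 mm, 6 mm thick) form four V cradles at x = -54, -18, 18, 54 mm, where cells lie along the box's y, axes 26 mm above the bench, tops 5 mm below the rim. Three are filled, one is empty.
- free_bay: no object, only a place: where the middle of a cell seated in the empty cradle lies (26 mm above the bench); axes as the box's. Between the cell's ends, which overhang the ribs, and the box's walls there are 29 mm for a finger.
- stock_a: a cell already in the box, alike
- stock_b: a cell already in the box, alike
- stock_c: a cell already in the box, alike
- lid: loose white lid of the box, 120 g, lying handle up on the bench: plate 156 mm (its x) by 114 mm (its y), 3 mm thick; origin at the centre of the plate's underside. A tapered tongue 6 mm deep under it drops inside the box's rim (play 2 mm a side when seated, 4 mm at its tip). Seated, the plate lies on the rim, its origin 44 mm above the bench over the box's; either way round fits.
- lid_handle (a point): middle of the lid's bow handle: a bar 86 mm along the lid's x, 12 mm wide (y) and 12 mm high, this point 26 mm above the plate's underside over the lid's centre; beneath the bar there are 17 mm of free space to the plate, 62 mm long between the end posts
- air_can: aluminium spray can, 66 mm in diameter, 206 mm high; leave it; origin under its centre
- screwdriver: screwdriver lying on the bench, 200 mm along its x, 26 mm thick; leave it; origin under its middle
- bracket: small red printed angle bracket, 44 x 30 x 34 mm; leave it; origin under its centre
- mouse: black computer mouse, 104 x 60 x 34 mm; leave it; origin under its centre
- thermometer: white desk thermometer, 62 mm wide, 100 mm high; leave it; origin under its centre
- tape_roll: roll of paper tape, 90 mm in diameter, 24 mm high; leave it; origin under its centre
There are look-alikes about, which are no part of the job. What is shaped like the case but green or turquoise is not meant. Leave any turquoise look-alike of the lid alone.

How it is judged:
By the outcome, as a careful person would: the job done as asked, in the order asked, and still so for the second after the job is handed in, with the robot touching nothing.
It also fails if it takes over 59 s, if anything falls off the work surface, if the arm or the gripper's body presses on something with over 40 N, if the wrist force passes 120 N, or if a joint passes its speed limit or range.

## Working session

There is one attempt and no reset: what is moved stays moved. The work goes in short steps, Python scripts to look and compute and a shell command to move; the robot and the scene stay as the last step left them, time stands still between calls to the robot, and variables do not carry over. Pictures are saved under pics/ and viewed, at most 10 in all, crops included, and the job is handed in when it is done.

```bash
mkdir -p pics
cat > h.py <<'E'
import numpy as np, cv2
from workcell import robot
def snap(n,f):
    ci=robot.camera_info(n); im,d=robot.snapshot(n)
    np.savez(f'/tmp/{f}.npz',im=im,d=d,T=ci['world_from_camera'],K=[ci['fx'],ci['fy'],ci['cx'],ci['cy']])
    cv2.imwrite(f'pics/{f}.png',im[...,::-1]); return im,d
def load(f):
    z=np.load(f'/tmp/{f}.npz'); return z['im'],z['d'],z['T'],z['K']
def cloud(f):
    im,d,T,K=load(f); v,u=np.mgrid[:480,:640]
    P=np.stack([(u-K[2])/K[0]*d,(v-K[3])/K[1]*d,d],-1)
    return im,d,P@T[:3,:3].T+T[:3,3]
def ray(f,u,v,z):
    im,d,T,K=load(f); r=T[:3,:3]@np.array([(u-K[0+2])/K[0],(v-K[3])/K[1],1]); o=T[:3,3]
    return o+r*(z-o[2])/r[2]
E
python3 - <<'E'
from h import *
snap('top','top0'); snap('scene','scene0')
s=robot.get_state(); print(s['clock'],s['tcp_pos'],s['ee_rot'],s['width'],s['force'])
print(load('top0')[2].round(3))
E
```

```text
0.1 [0.17131074 0.65252542 0.24750466] [-4.02036402e-01 -3.11564252e+00  2.33632040e-03] 0.08498405093695317 [-0.07114982 -0.39599594  0.06159428]
[[-4.500e-02 -9.760e-01  2.120e-01  2.250e-01]
 [-9.990e-01  4.400e-02 -1.100e-02  1.000e-03]
 [ 1.000e-03 -2.120e-01 -9.770e-01  1.308e+00]
 [ 0.000e+00  0.000e+00  0.000e+00  1.000e+00]]
```

View pics/top0.png

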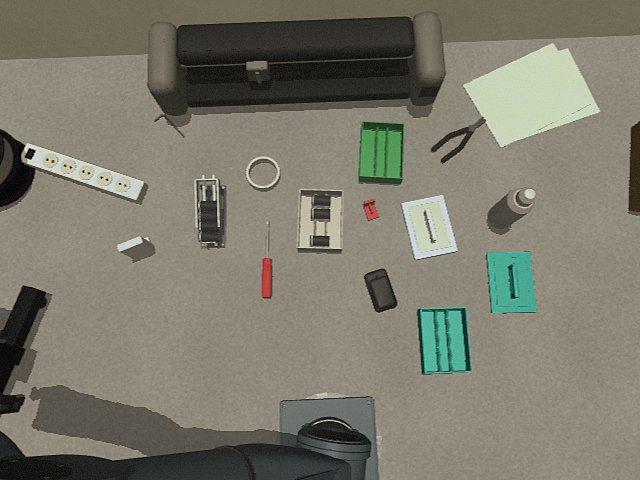

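View pics/scene0.png

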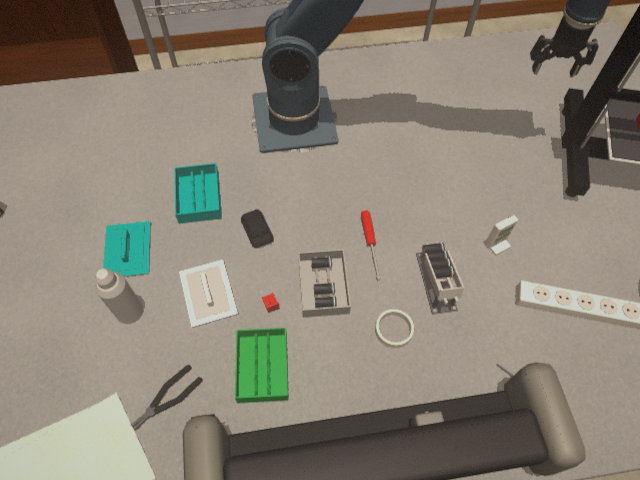

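The top view shows these candidates:
- **Box:** the grey one at (320,220) is the case. The green one at (382,152) and the turquoise one at (444,340) are not meant.
- **Lid:** the white one at (430,226) is the lid. The turquoise one at (512,282) is not.
- **Rack:** there is only one, at (209,212).

In the scene view the same things are at (324,283) for the case, (208,292) for the lid and (440,275) for the rack.

Run:
```python
from h import *
im,d,W=cloud('top0')
c=cv2.resize(im[165:265,185:345],None,fx=5,fy=5,interpolation=cv2.INTER_CUBIC); cv2.imwrite('pics/crop0.png',c[...,::-1])
np.set_printoptions(precision=4,suppress=True)
def rect(u0,u1,v0,v1,zlo,zhi,name):
    m=np.zeros((480,640),bool); m[v0:v1,u0:u1]=1
    m&=(W[...,2]>zlo)&(W[...,2]<zhi)&(d>0)
    p=W[m]; r=cv2.minAreaRect(p[:,:2].astype(np.float32)*1000); print(name,r,m.sum(),p[:,2].max()); return p
rect(290,350,183,258,.036,.05,'case rim')
rect(395,465,188,265,.004,.013,'lid plate')
p=rect(395,465,188,265,.018,.05,'lid handle')
print(np.median(p[:,2]))
p=rect(185,230,165,255,.03,.2,'rack')
hsv=im.astype(int).max(-1)
m=np.zeros((480,640),bool);m[165:255,185:230]=1; m&=(hsv<70)&(W[...,2]>.04)
p=W[m]; print(cv2.minAreaRect(p[:,:2].astype(np.float32)*1000)); 
q=p[np.argsort(p[:,0])]; print(q[::max(1,len(q)//25)])
```

```text
case rim ((561.3279418945312, -3.8725433349609375), (114.15131378173828, 157.89288330078125), 85.69304656982422) 632 0.049789422941142636
lid plate ((537.813720703125, -293.7366638183594), (184.90786743164062, 208.1433563232422), 85.82611846923828) 2300 0.012990212579836014
lid handle ((545.4403686523438, -282.0107421875), (105.82164764404297, 37.84636688232422), 29.035186767578125) 180 0.044404441768780334
0.0371129628679886
rack ((593.7286376953125, 277.39404296875), (59.99123764038086, 176.61927795410156), 89.01927947998047) 1427 0.10558152315393565
((427.01800537109375, 183.8948516845703), (530.7059936523438, 120.85359191894531), 29.337514877319336)
[[0.2253 0.0012 1.3081]
 [0.5138 0.2875 0.0586]
 [0.5175 0.2694 0.0611]
 [0.5213 0.2682 0.0668]
 [0.5263 0.2537 0.0645]
 [0.5304 0.2743 0.0619]
 [0.5372 0.2685 0.054 ]
 [0.5396 0.2661 0.0653]
 [0.5431 0.2934 0.0662]
 [0.5466 0.253  0.0555]
 [0.5516 0.2774 0.0708]
 [0.5565 0.2745 0.0612]
 [0.562  0.2699 0.0593]
 [0.5651 0.2707 0.0674]
 [0.5681 0.2569 0.0731]
 [0.572  0.2608 0.0785]
 [0.5778 0.2709 0.078 ]
 [0.5829 0.2825 0.0708]
 [0.5875 0.2578 0.0691]
 [0.5905 0.2635 0.0778]
 [0.5937 0.2712 0.0767]
 [0.5984 0.2594 0.0856]
 [0.6026 0.2701 0.0818]
 [0.6079 0.2557 0.0794]
 [0.6408 0.2483 0.066 ]
 [0.66   0.2538 0.0884]]
```

View pics/crop0.png

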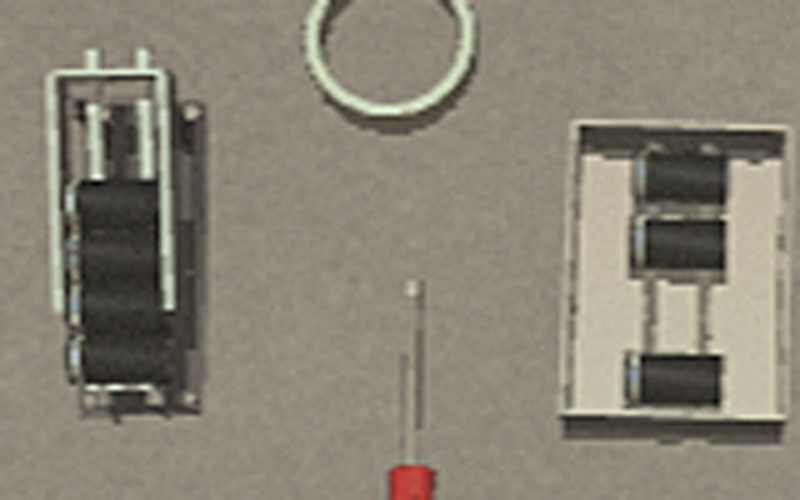

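Crop: the rack's low end is toward the robot. cell_1 is at about (125,360) in the crop and the stop is just below it. The empty cradle is third from the top, at about (680,315), and the case is the grey one. I'm moving over the rack.

```bash
python3 -m crank '[[[0.7,-0.76,0.0,0.15,1],[0.7,-0.76,0.0,0.15,1],[0.7,-0.76,0.0,0.15,1],[0.7,-0.76,0.0,0.15,1],[0.7,-0.76,0.0,0.15,1]]]'
```

```text
clock: 0.52
tcp_pos: [0.3136, 0.4978, 0.248]
ee_rot: [-0.033, -3.141, 0.001]
force: [0.5, -0.0, 0.9]
width: 0.0848
grip_force: 0.0
```

```bash
python3 -m crank '[[[0.38,-0.45,0.0,0,1],[0.38,-0.45,0.0,0,1],[0.38,-0.45,0.0,0,1],[0.38,-0.45,0.0,0,1],[0.38,-0.45,0.0,0,1]]]'; python3 -m crank '[[[0.12,-0.15,0.0,0,1],[0.12,-0.15,0.0,0,1],[0.12,-0.15,0.0,0,1],[0.12,-0.15,0.0,0,1],[0.12,-0.15,0,0,1]]]'
python3 - <<'E'
from h import *
print(robot.get_state()['tcp_pos'],robot.camera_info('wrist')['world_from_camera'].round(3)); snap('wrist','w1')
E
```

```text
clock: 0.93
tcp_pos: [0.4478, 0.3386, 0.2482]
ee_rot: [-0.033, -3.141, 0.0]
force: [0.9, 0.8, 0.1]
width: 0.0857
grip_force: 0.0
clock: 1.35
tcp_pos: [0.5071, 0.2649, 0.248]
ee_rot: [-0.036, -3.141, 0.0]
force: [-0.5, 0.7, 0.0]
width: 0.0853
grip_force: 0.0
[0.50713225 0.264857   0.24796234] [[ 0.023  0.954  0.298  0.432]
 [ 1.    -0.022 -0.008  0.267]
 [-0.001  0.298 -0.955  0.374]
 [ 0.     0.     0.     1.   ]]
```

View pics/w1.png

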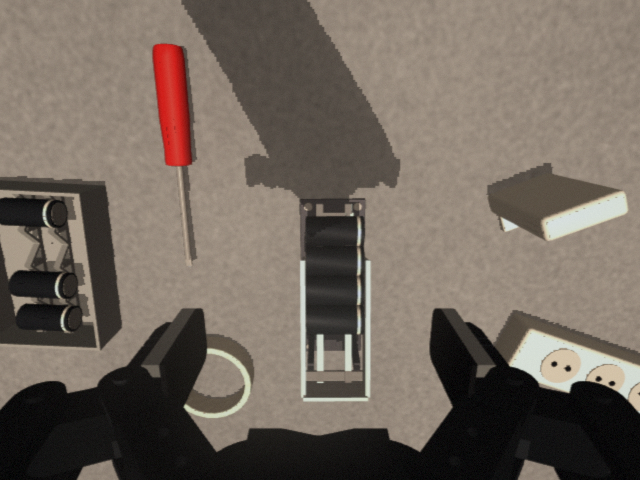

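The wrist view shows the rack with cell_1 at about (333,230), its bright end at u≈362, and the cheeks at u≈303 and u≈371. Part of the case is on the left.

Run:
```python
from h import *
np.set_printoptions(precision=4,suppress=True)
im,d,W=cloud('w1')
for v in (270,300,330,380):
    row=im[v].astype(int).max(-1); 
    us=[u for u in range(290,385) if row[u]>170]; l=[u for u in us if u<315]; r=[u for u in us if u>360]
    if l and r: print(v,l[0],l[-1],r[0],r[-1],[W[v,u] for u in (int(np.mean(l)),int(np.mean(r)))])
for v in range(200,260,4):
    s=[W[v,u] for u in range(315,352)]; print(v,np.median(s,0))
print('ends'); 
for v in (228,232,236): print(v,''.join('%4d'%x for x in im[v,298:376].max(-1)))
```

```text
270 300 304 366 370 [array([0.5521, 0.2509, 0.0727]), array([0.5536, 0.3063, 0.0722])]
300 300 304 366 370 [array([0.5774, 0.2503, 0.0775]), array([0.578 , 0.3059, 0.0789])]
330 300 304 366 370 [array([0.6027, 0.2496, 0.0834]), array([0.6029, 0.3055, 0.085 ])]
380 301 305 366 369 [array([0.6438, 0.2495, 0.0953]), array([0.645 , 0.304 , 0.0953])]
200 [0.5072 0.28   0.004 ]
204 [0.511  0.2799 0.0045]
208 [0.5149 0.2798 0.0048]
212 [0.5189 0.2798 0.0048]
216 [0.5124 0.2783 0.0473]
220 [0.5138 0.278  0.0561]
224 [0.5164 0.2778 0.0594]
228 [0.5193 0.2768 0.0616]
232 [0.5226 0.2777 0.0624]
236 [0.5259 0.2776 0.0629]
240 [0.5299 0.2776 0.0615]
244 [0.5345 0.2776 0.0585]
248 [0.5378 0.2775 0.0596]
252 [0.5399 0.2774 0.0637]
256 [0.5426 0.2773 0.0664]
ends
228  154 147 105  95 100 101  95  73  47  41  42  39  42  40  41  36  41  37  39  37  40  37  39  38  35  37  36  41  48  46  48  46  45  48  48  48  47  50  48  46  48  47  40  45  45  42  44  43  42  49  43  45  45  44  45  45  44  43  47  94 187 209 170  89  47  44  59 121 145 147 147 147 147 143 149 148 151 153
232  161 153 110  93 100  97  83  59  52  40  42  40  40  38  42  40  39  41  49  56  53  53  58  58  58  58  62  58  60  59  57  57  59  59  58  55  56  57  59  55  56  56  59  57  55  55  55  55  56  53  53  54  55  53  52  56  52  51  58 100 198 224 199 121  61  53  66 126 148 154 153 151 152 156 152 151 151 148
236  153 150 113  95 102  96  77  55  50  46  47  45  37  39  37  39  46  49  49  48  50  49  51  45  46  47  53  50  49  49  55  48  50  54  50  53  52  55  55  50  52  52  54  55  59  56  55  57  57  58  54  58  55  60  59  59  62  57  71 121 193 213 170  98  65  67  77 131 146 144 146 147 147 145 146 147 148 151
```

```bash
python3 -m crank '[[[0.037,0.027,-0.08,0,1],[0.037,0.027,-0.16,0,1],[0.037,0.027,-0.24,0,1],[0.037,0.027,-0.3,0,1],[0.037,0.027,-0.3,0,1]]]'; python3 -m crank '[[[0,0,-0.05,0,1],[0,0,-0.1,0,1],[0,0,-0.102,0,1],[0,0,-0.102,0,1],[0,0,-0.102,0,1]]]'
```

```text
clock: 1.82
tcp_pos: [0.5208, 0.2794, 0.0924]
ee_rot: [-0.028, -3.132, 0.007]
force: [-1.3, 0.2, 0.4]
width: 0.0852
grip_force: 0.0
clock: 2.23
tcp_pos: [0.526, 0.2801, 0.0493]
ee_rot: [0.032, 3.14, 0.002]
force: [0.1, 0.5, 0.1]
width: 0.0853
grip_force: 0.0
```

```bash
python3 -m crank '[[[0,-0.003,-0.004,0,0.5],[0,-0.003,-0.004,0,0.2],[0,-0.003,-0.004,0,0],[0,-0.003,-0.004,0,-0.2],[0,-0.003,-0.004,0,-0.2]]]'; python3 -m crank '[[[0,0,0,0,-0.2],[0,0,0,0,-0.2],[0,0,0,0,-0.2],[0,0,0,0,-0.2],[0,0,0,0,-0.2]]]'
```

```text
clock: 2.65
tcp_pos: [0.526, 0.2776, 0.0465]
ee_rot: [0.034, 3.14, 0.001]
force: [-1.3, -0.7, 7.8]
width: 0.049
grip_force: 60.6
clock: 3.07
tcp_pos: [0.526, 0.2776, 0.0466]
ee_rot: [0.034, 3.14, 0.001]
force: [-0.3, -1.0, 7.6]
width: 0.0492
grip_force: 60.6
```

```bash
python3 -m crank '[[[0,0,0.03,0,-0.2],[0,0,0.07,0,-0.2],[0,0,0.12,0,-0.2],[0,0,0.18,0,-0.2],[0,0,0.24,0,-0.2]]]'; python3 -m crank '[[[0,0,0.08,0,-0.2],[0,0,0.16,0,-0.2],[-0.02,-0.07,0.16,0,-0.2],[-0.02,-0.14,0.16,0,-0.2],[-0.02,-0.14,0.16,0,-0.2]]]'
python3 - <<'E'
from h import *
snap('wrist','w2')
print(robot.get_state()['tcp_pos'])
E
```

```text
clock: 3.48
tcp_pos: [0.5251, 0.2771, 0.1667]
ee_rot: [-0.034, -3.141, 0.001]
force: [1.1, 0.0, -0.3]
width: 0.0491
grip_force: 62.9
clock: 3.9
tcp_pos: [0.5158, 0.1998, 0.2468]
ee_rot: [0.045, 3.14, -0.006]
force: [1.3, -1.6, -0.6]
width: 0.0489
grip_force: 62.9
[0.51580108 0.20310066 0.24645925]
```

View pics/w2.png

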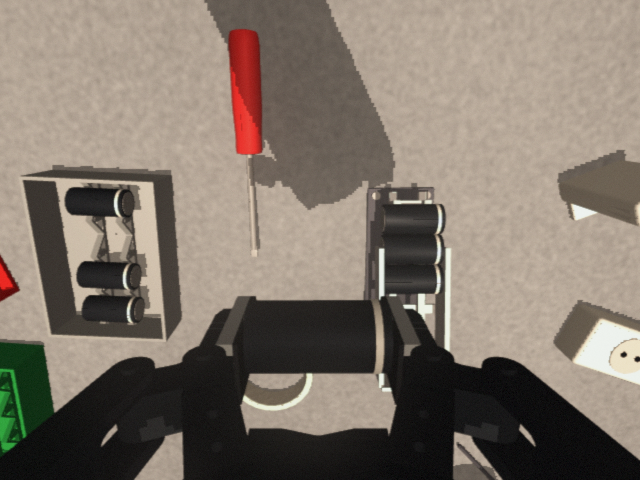

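The held cell is at (320,335). Three cells remain in the rack, with the next one at the stop at (413,220). The case is at left, with its empty cradle at about (108,240).

```bash
python3 -m crank '[[[0.04,-0.08,0,0,-0.2],[0.05,-0.16,0,0,-0.2],[0.05,-0.24,0,0,-0.2],[0.05,-0.28,0,0,-0.2],[0.05,-0.28,0,0,-0.2]]]';python3 -m crank '[[[0,0,0,0,-0.2],[0,0,0,0,-0.2],[0,0,0,0,-0.2]]]'
python3 - <<'E'
from h import *
snap('wrist','w3')
s=robot.get_state();print(s['tcp_pos'],s['ee_rot'])
E
```

```text
clock: 4.37
tcp_pos: [0.5406, 0.0614, 0.2455]
ee_rot: [-0.045, -3.141, 0.004]
force: [0.2, -0.2, -0.6]
width: 0.0491
grip_force: 62.9
clock: 4.62
tcp_pos: [0.5405, 0.0693, 0.2453]
ee_rot: [-0.03, -3.141, -0.001]
force: [-0.1, 0.7, -0.9]
width: 0.049
grip_force: 62.9
[0.54042177 0.06922405 0.24525445] [-2.93408615e-02 -3.14132868e+00 -9.98485085e-04]
```

View pics/w3.png

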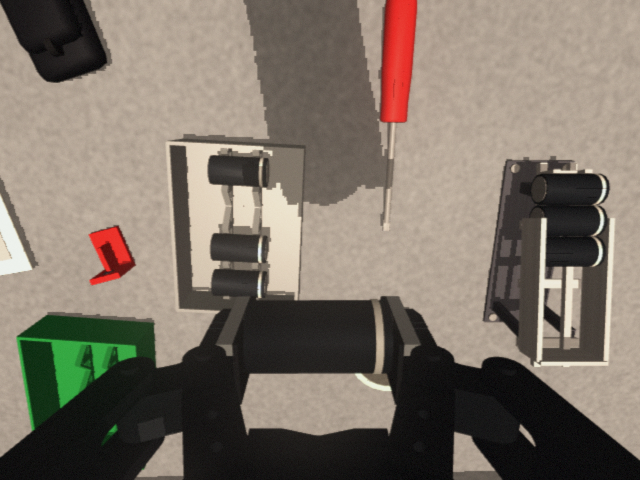

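The case rim corners are at about (168,142), (304,147) and (178,310). The three cells are at (238,170), (240,248) and (240,283), and the empty cradle is at about (240,212).

Run:
```python
from h import *
np.set_printoptions(precision=4,suppress=True)
im,d,W=cloud('w3')
box=np.zeros((480,640),bool); box[130:318,160:312]=1
bright=im.astype(int).max(-1)
m=box&(W[...,2]>.040)&(W[...,2]<.048)&(d>0)&(W[...,0]<.66)&(W[...,1]<.075)
m=cv2.morphologyEx(m.astype(np.uint8),cv2.MORPH_OPEN,np.ones((2,2)))>0
p=W[m]; print('rim',cv2.minAreaRect(p[:,:2].astype(np.float32)*1000),len(p),p.min(0),p.max(0))
# cells: dark and z>.025
k=box&(bright<75)&(W[...,2]>.028)&(W[...,2]<.045)
k=cv2.morphologyEx(k.astype(np.uint8),cv2.MORPH_OPEN,np.ones((5,5)))
n,L,st,c=cv2.connectedComponentsWithStats(k)
for i in range(1,n):
    if st[i,4]>150:
        q=W[L==i]; t=q[q[:,2]>np.percentile(q[:,2],80)]
        print(st[i],'top ridge',np.median(t,0),'y range',np.percentile(q[:,1],[1,99]),q[:,0].min(),q[:,0].max())
for nme,u,v in (('TL',167.5,142),('TR',304.5,147),('BL',177.5,310)): print(nme,ray('w3',u,v,.044))
```

```text
rim ((562.2638549804688, -5.897743225097656), (127.09795379638672, 213.32485961914062), 82.33321380615234) 2116 [ 0.465  -0.0831 -0.0009] [0.6618 0.0713 0.371 ]
[ 209  156   50   31 1324] top ridge [ 0.5074 -0.0018  0.0391] y range [-0.0226  0.0185] 0.4939872336471171 0.5207916032739244
[ 211  235   47   27 1109] top ridge [ 0.5785 -0.0085  0.0391] y range [-0.0277  0.0129] 0.5653901148758704 0.590694534942189
[ 212  271   46   26 1062] top ridge [ 0.6151 -0.01    0.0391] y range [-0.031   0.0105] 0.6008505683750646 0.6267169747311309
TL [ 0.4809 -0.0528  0.044 ]
TR [0.487  0.0598 0.044 ]
BL [ 0.6344 -0.0641  0.044 ]
```

```bash
python3 -m crank '[[[0.005,-0.07,0,-0.035,-0.2],[0.005,-0.142,0,-0.035,-0.2],[0.005,-0.142,-0.07,-0.035,-0.2],[0.005,-0.142,-0.14,-0.035,-0.2],[0.005,-0.142,-0.21,-0.035,-0.2]]]'; python3 -m crank '[[[0,0,-0.07,0,-0.2],[0,0,-0.08,0,-0.2],[0,0,-0.08,0,-0.2],[0,0,-0.08,0,-0.2],[0,0,-0.08,0,-0.2]]]'
```

```text
clock: 5.08
tcp_pos: [0.5436, -0.003, 0.1397]
ee_rot: [0.119, 3.137, 0.001]
force: [0.6, 0.7, -1.8]
width: 0.0492
grip_force: 63.1
clock: 5.5
tcp_pos: [0.5444, -0.0031, 0.1023]
ee_rot: [0.119, 3.136, 0.001]
force: [0.7, -1.0, -0.2]
width: 0.0492
grip_force: 62.9
```

```bash
python3 -m crank '[[[-0.003,0.003,-0.05,0,-0.2],[-0.003,0.003,-0.09,0,-0.2],[-0.003,0.003,-0.12,0,-0.2],[-0.003,0.003,-0.145,0,-0.2],[-0.003,0.003,-0.145,0,-0.2]]]'; python3 -m crank '[[[0,0,0,0,-0.2],[0,0,-0.003,0,-0.2],[0,0,-0.006,0,-0.2],[0,0,-0.006,0,-0.2]]]'
```

```text
clock: 5.92
tcp_pos: [0.5418, -0.0018, 0.0277]
ee_rot: [0.119, 3.139, 0.0]
force: [-0.1, -0.0, -1.2]
width: 0.0488
grip_force: 62.9
clock: 6.25
tcp_pos: [0.5421, -0.002, 0.0256]
ee_rot: [0.119, 3.138, 0.0]
force: [0.1, 0.2, 0.0]
width: 0.0493
grip_force: 62.9
```

```bash
python3 -m crank '[[[0.001,0,-0.002,0,-0.2],[0.001,0,-0.004,0,-0.2],[0.001,0,-0.004,0,-0.2]]]'; python3 -m crank '[[[0,0,-0.002,0,-0.2],[0,0,-0.002,0,-0.2],[0,0,-0.002,0,-0.2]]]'
```

```text
clock: 6.5
tcp_pos: [0.5436, -0.0021, 0.0236]
ee_rot: [0.12, 3.136, 0.0]
force: [1.6, 0.2, 5.3]
width: 0.0492
grip_force: 63.9
clock: 6.75
tcp_pos: [0.5443, -0.0021, 0.0229]
ee_rot: [0.12, 3.135, 0.0]
force: [2.6, 0.0, 7.7]
width: 0.0494
grip_force: 64.1
```

```bash
python3 -m crank '[[[0.001,0,-0.001,0,-0.2],[0.001,0,-0.001,0,0.2],[0.001,0,-0.001,0,0.3],[0.001,0,-0.001,0,0.4],[0.001,0,-0.001,0,0.4]]]'; python3 -m crank '[[[0,0,0.0,0,0.4],[0,0,0.03,0,0.4],[0,0,0.08,0,0.4],[0,0,0.15,0,0.4],[0,0,0.22,0,0.4]]]'; python3 -m crank '[[[-0.03,0,0.07,0,0.4],[-0.06,0,0.14,0,0.4],[-0.06,0,0.21,0,1],[-0.06,0,0.24,0,1],[-0.06,0,0.24,0,1]]]'
python3 - <<'E'
from h import *
snap('wrist','w4')
s=robot.get_state();print(s['tcp_pos'],s['ee_rot'])
E
```

```text
clock: 7.17
tcp_pos: [0.5422, -0.002, 0.0212]
ee_rot: [-0.119, -3.139, 0.0]
force: [-0.3, 0.2, 0.1]
width: 0.06
grip_force: 0.0
clock: 7.58
tcp_pos: [0.5416, -0.0021, 0.1319]
ee_rot: [-0.119, -3.137, 0.0]
force: [0.5, -0.4, -0.1]
width: 0.0601
grip_force: 0.0
clock: 8.0
tcp_pos: [0.514, -0.002, 0.2552]
ee_rot: [0.12, 3.133, 0.001]
force: [0.5, 0.4, -0.6]
width: 0.0854
grip_force: 0.0
[ 0.51316092 -0.00200405  0.25301606] [1.19478922e-01 3.13556579e+00 8.51401820e-04]
```

View pics/w4.png

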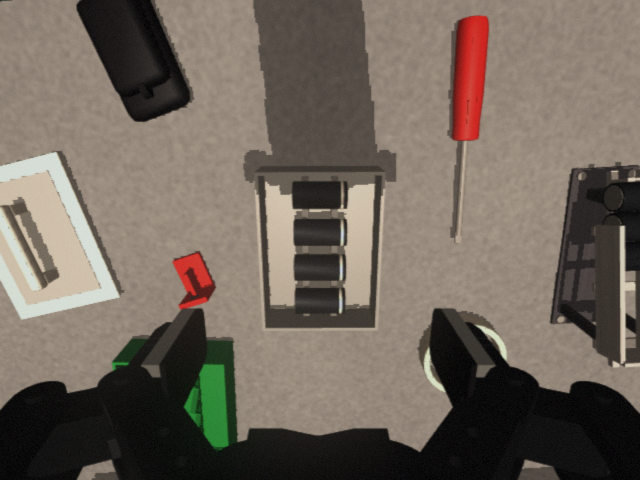

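All four cradles are filled, with the cells at v≈195, 232, 268 and 301 near u=320. The case rim corners are at about (256,170), (385,170), (378,329) and (264,329).

```bash
cat > case.py <<'E'
from h import *
np.set_printoptions(precision=4,suppress=True)
im,d,W=cloud('w4')
box=np.zeros((480,640),bool); box[155:345,240:400]=1
m=box&(W[...,2]>.0415)&(W[...,2]<.0465)
n,L,st,c=cv2.connectedComponentsWithStats(m.astype(np.uint8),connectivity=8)
i=1+np.argmax(st[1:,4]); v,u=np.nonzero(L==i); print(st[i])
P=np.array([ray('w4',a,b,.044)[:2] for a,b in zip(u,v)])
r=cv2.minAreaRect((P*1000).astype(np.float32)); print(r)
for a,b in ((256,170),(385,170),(378,329),(264,329)): print(ray('w4',a,b,.044))
print('lid',ray('top0',430,226,.038))
E
python3 case.py
```

```text
[ 254  171  131  160 2128]
((561.4295043945312, -3.6696701049804688), (114.05030822753906, 156.40829467773438), 85.8087387084961)
[ 0.4783 -0.0524  0.044 ]
[0.4868 0.059  0.044 ]
[0.6425 0.0485 0.044 ]
[ 0.634  -0.0639  0.044 ]
lid [ 0.5295 -0.2862  0.038 ]
```

```bash
python3 -m crank '[[[-0.02,-0.08,0,0,1],[-0.04,-0.16,0,0.04,1],[-0.06,-0.24,0,0.08,1],[-0.07,-0.32,0,0.12,1],[-0.07,-0.4,0,0.12,1]]]';python3 -m crank '[[[0,-0.08,0,0,1],[0,-0.14,0,0,1],[0,-0.14,0,0,1],[0,-0.14,0,0,1],[0,-0.14,0,0,1]]]'
python3 - <<'E'
from h import *
snap('wrist','w5')
s=robot.get_state();print(s['tcp_pos'],s['ee_rot'])
E
```

```text
clock: 8.47
tcp_pos: [0.4753, -0.2035, 0.2499]
ee_rot: [0.183, -3.133, -0.002]
force: [1.3, 0.1, -0.2]
width: 0.0853
grip_force: 0.0
clock: 8.88
tcp_pos: [0.4771, -0.2711, 0.2498]
ee_rot: [0.176, -3.135, -0.003]
force: [0.3, 0.3, -1.1]
width: 0.0851
grip_force: 0.0
[ 0.47738461 -0.27053034  0.25018873] [ 1.78502797e-01 -3.13490516e+00 -2.51735174e-03]
```

View pics/w5.png

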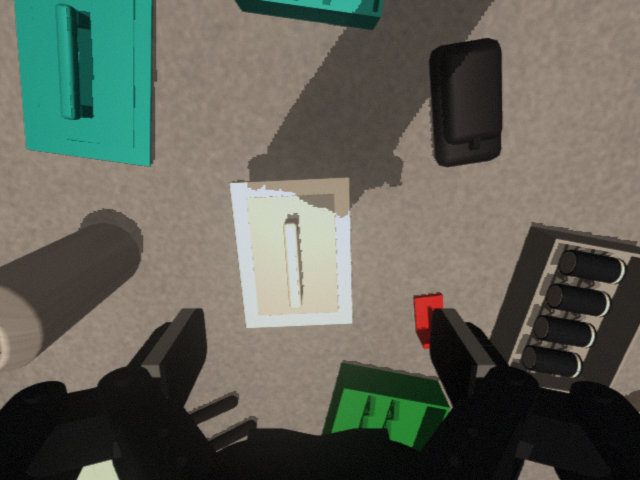

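The white lid's corners are at about (231,183), (349,178), (352,323) and (247,327). Its handle bar runs from (291,218) to (295,305).

Run:
```python
from h import *
np.set_printoptions(precision=4,suppress=True)
im,d,W=cloud('w5')
box=np.zeros((480,640),bool); box[165:340,220:365]=1
z=W[...,2]
print('plate z',np.median(z[300:315,330:345]),np.median(z[280:300,265:275]),'bar z',np.median(z[225:300,291:295]))
h=box&(z>.034)&(z<.042)
n,L,st,c=cv2.connectedComponentsWithStats(h.astype(np.uint8)); i=1+np.argmax(st[1:,4]);print(st[i])
P=np.array([ray('w5',u,v,.038)[:2] for v,u in zip(*np.nonzero(L==i))]); print('bar',cv2.minAreaRect((P*1000).astype(np.float32)))
for zlo in (.005,):
  h=box&(z>zlo)
  h=cv2.morphologyEx(h.astype(np.uint8),cv2.MORPH_OPEN,np.ones((3,3)))
  n,L,st,c=cv2.connectedComponentsWithStats(h); i=1+np.argmax(st[1:,4]);print(st[i])
  P=np.array([ray('w5',u,v,.009)[:2] for v,u in zip(*np.nonzero((L==i)&(z<.013)))]); print('plate',cv2.minAreaRect((P*1000).astype(np.float32)))
for a,b in ((231,183),(349,178),(352,323),(247,327)): print(ray('w5',a,b,.009))
```

```text
plate z 0.009710506464029045 0.01000164748632068 bar z 0.03846526589631377
[ 283  222   19   86 1084]
bar ((535.085205078125, -287.9664306640625), (85.369140625, 11.991538047790527), 9.166706085205078)
[  230   177   122   151 16542]
plate ((536.3748779296875, -288.0794982910156), (156.03944396972656, 113.83793640136719), 9.167496681213379)
[ 0.4688 -0.3545  0.009 ]
[ 0.4515 -0.2436  0.009 ]
[ 0.6041 -0.2193  0.009 ]
[ 0.6214 -0.3304  0.009 ]
```

```bash
python3 -m crank '[[[0.06,-0.02,-0.06,0.029,1],[0.117,-0.035,-0.13,0.029,1],[0.117,-0.035,-0.2,0.029,0.6],[0.117,-0.035,-0.27,0.029,0.4],[0.117,-0.035,-0.33,0.029,0.3]]]'; python3 -m crank '[[[0,0,-0.03,0,0.2],[0,0,-0.03,0,0.2],[0,0,-0.03,0,0.2],[0,0,-0.03,0,0.2]]]'
```

```text
clock: 9.35
tcp_pos: [0.5361, -0.287, 0.0835]
ee_rot: [0.252, -3.13, -0.003]
force: [-0.5, 0.3, -0.3]
width: 0.0556
grip_force: 0.0
clock: 9.68
tcp_pos: [0.5369, -0.289, 0.0725]
ee_rot: [-0.249, 3.13, -0.001]
force: [-0.3, -0.8, 0.4]
width: 0.0515
grip_force: 0.0
```

```bash
python3 -m crank '[[[-0.002,0.002,-0.04,0,0.2],[-0.002,0.002,-0.07,0,0.2],[-0.002,0.002,-0.081,0,0.2],[-0.002,0.002,-0.081,0,-0.2],[-0.002,0.002,-0.081,0,-0.5]]]'; python3 -m crank '[[[0,0,0,0,-0.7],[0,0,0,0,-0.9],[0,0,0,0,-1],[0,0,0,0,-1],[0,0,0,0,-1]]]'; python3 -m crank '[[[0,0,0,0,-1],[0,0,0,0,-1],[0,0,0,0,-1],[0,0,0,0,-1]]]'
```

```text
clock: 10.1
tcp_pos: [0.5356, -0.2887, 0.032]
ee_rot: [-0.248, 3.131, -0.001]
force: [-0.8, -0.5, 0.5]
width: 0.028
grip_force: 0.0
clock: 10.52
tcp_pos: [0.5358, -0.289, 0.0323]
ee_rot: [-0.248, 3.13, -0.002]
force: [-2.7, 0.2, 6.8]
width: 0.0108
grip_force: 58.5
clock: 10.85
tcp_pos: [0.5357, -0.2889, 0.0323]
ee_rot: [-0.247, 3.13, -0.002]
force: [-0.8, 0.5, 6.5]
width: 0.0109
grip_force: 58.5
```

```bash
python3 -m crank '[[[0,0,0.03,0,-1],[0,0,0.08,0,-1],[0,0,0.14,0,-1],[0,0,0.2,0,-1],[0,0,0.23,0,-1]]]'; python3 -m crank '[[[0.005,0.06,0.02,-0.03,-1],[0.01,0.13,0.02,-0.06,-1],[0.02,0.2,0.02,-0.09,-1],[0.03,0.27,0.02,-0.12,-1],[0.04,0.34,0.02,-0.148,-1]]]'; python3 -m crank '[[[0.005,0.07,0,0,-1],[0.01,0.14,0,0,-1],[0.011,0.2,0,0,-1],[0.011,0.225,0,0,-1],[0.011,0.225,0,0,-1]]]'; python3 -m crank '[[[0,0,0,0,-1],[0,0,0,0,-1],[0,0,0,0,-1]]]'
python3 - <<'E'
from h import *
snap('wrist','w6')
s=robot.get_state();print(s['tcp_pos'],s['ee_rot'])
E
```

```text
clock: 11.27
tcp_pos: [0.5361, -0.2893, 0.1499]
ee_rot: [-0.247, 3.128, -0.004]
force: [0.1, -0.0, -0.3]
width: 0.0108
grip_force: 58.8
clock: 11.68
tcp_pos: [0.5551, -0.1171, 0.1566]
ee_rot: [0.122, 3.138, 0.0]
force: [0.9, 0.9, -1.3]
width: 0.0105
grip_force: 58.9
clock: 12.1
tcp_pos: [0.5606, -0.0015, 0.1562]
ee_rot: [0.108, 3.139, 0.003]
force: [0.5, -0.3, -1.4]
width: 0.0105
grip_force: 58.9
clock: 12.35
tcp_pos: [0.5605, -0.008, 0.156]
ee_rot: [0.121, 3.139, -0.001]
force: [-0.8, 0.3, -0.1]
width: 0.0104
grip_force: 58.9
[ 0.56045317 -0.00788437  0.15596156] [ 1.21110040e-01  3.13904480e+00 -1.06024227e-03]
```

View pics/w6.png

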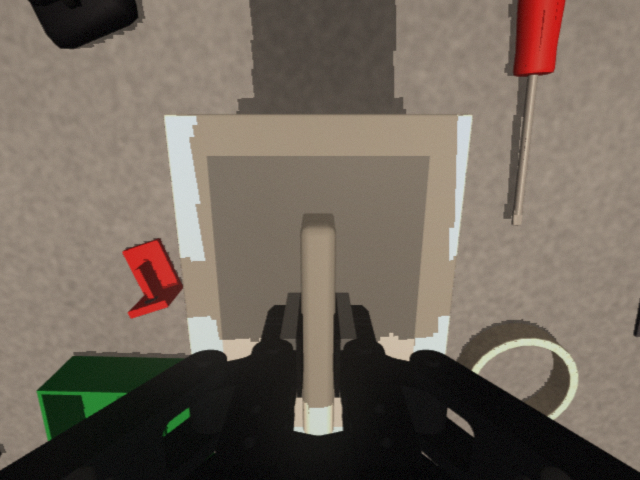

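The lid is held level, with its near corners at (165,115) and (471,115). I'll measure its pose in the hand.

Run:
```python
from h import *
np.set_printoptions(precision=4,suppress=True)
im,d,W=cloud('w6')
for v,u in ((120,320),(122,180),(122,455),(200,190),(200,450),(300,200),(300,440),(330,200),(330,435)):
    print(v,u,np.median(W[v-2:v+3,u-3:u+4].reshape(-1,3),0))
zt=np.median(W[125:150,220:420,2]); 
a,b=ray('w6',165,115,zt),ray('w6',471,115,zt); print(zt,a,b,np.linalg.norm(a-b))
y=(b-a)[:2]; y/=np.linalg.norm(y); x=np.array([y[1],-y[0]]); c=(a+b)[:2]/2+.078*x
print('yaw',np.degrees(np.arctan2(x[1],x[0])),'centre',c, 'shift',np.array([.5614,-.0037])-c)
```

```text
120 320 [ 0.4857 -0.0009  0.1333]
122 180 [ 0.4825 -0.0523  0.1335]
122 455 [0.4903 0.0484 0.1333]
200 190 [ 0.5117 -0.054   0.1334]
200 450 [0.5194 0.0474 0.1331]
300 200 [ 0.5546 -0.0573  0.1333]
300 440 [0.5625 0.0444 0.1329]
330 200 [ 0.5689 -0.0596  0.1331]
330 435 [0.5766 0.0424 0.1332]
0.13327916167785345 [ 0.4796 -0.0574  0.1333] [0.4882 0.0543 0.1333] 0.11205252811137377
yaw -4.410642679065627 centre [ 0.5617 -0.0076] shift [-0.0003  0.0039]
```

```bash
python3 -m crank '[[[0,0.008,-0.05,0.002,-1],[0,0.008,-0.1,0.002,-1],[0,0.008,-0.13,0.002,-1],[0,0.008,-0.144,0.002,-1],[0,0.008,-0.144,0.002,-1]]]'; python3 -m crank '[[[0,0,0,0,-1],[0,0,0,0,-1],[0,0,0,0,-1]]]'
```

```text
clock: 12.82
tcp_pos: [0.5596, -0.0031, 0.0825]
ee_rot: [-0.114, -3.137, 0.001]
force: [-0.7, -0.6, -1.5]
width: 0.0107
grip_force: 58.8
clock: 13.07
tcp_pos: [0.5612, -0.0023, 0.0849]
ee_rot: [0.113, 3.138, 0.0]
force: [0.2, 0.2, -0.9]
width: 0.011
grip_force: 58.8
```

```bash
python3 -m crank '[[[-0.002,-0.003,0,0,-1],[-0.002,-0.003,-0.008,0,-1],[-0.002,-0.003,-0.016,0,-1],[-0.002,-0.003,-0.02,0,-1],[-0.002,-0.003,-0.02,0,-1]]]'; python3 -m crank '[[[0,0,-0.004,0,-1],[0,0,-0.006,0,-1],[0,0,-0.006,0,-1]]]'
```

```text
clock: 13.48
tcp_pos: [0.5591, -0.0035, 0.0731]
ee_rot: [-0.112, -3.139, 0.0]
force: [-0.5, -0.3, -1.5]
width: 0.0106
grip_force: 58.8
clock: 13.73
tcp_pos: [0.5594, -0.0035, 0.0705]
ee_rot: [-0.112, -3.139, 0.0]
force: [-0.0, 0.6, -0.7]
width: 0.0108
grip_force: 58.8
```

No contact yet, and the tongue is well inside the rim. I'll lower the last millimetre.

```bash
python3 -m crank '[[[0.001,0,-0.002,0,-1],[0.001,0,-0.004,0,-1],[0.001,0,-0.004,0,-1],[0.001,0,-0.004,0,-1]]]'
```

```text
clock: 14.07
tcp_pos: [0.5599, -0.0036, 0.0699]
ee_rot: [0.113, 3.139, 0.0]
force: [-5.2, 1.2, 14.3]
width: 0.0108
grip_force: 60.9
```

```bash
python3 -m crank '[[[0,0,0.001,0,-0.6],[0,0,0.001,0,-0.3],[0,0,0.001,0,0],[0,0,0.001,0,0],[0,0,0.001,0,0]]]'; python3 -m crank '[[[0,0,0.03,0,0],[0,0,0.08,0,0],[0,0,0.15,0,0],[0,0,0.22,0,0],[-0.05,0,0.29,0,0]]]'; python3 -m crank '[[[-0.07,0,0.07,0,0],[-0.09,0,0.09,0,0],[-0.09,0,0.09,0,0],[-0.09,0,0.09,0,0]]]'
python3 - <<'E'
from h import *
snap('wrist','w7'); snap('top','top7')
np.set_printoptions(precision=4,suppress=True)
print(robot.get_state()['tcp_pos'])
im,d,W=cloud('w7'); z=W[...,2]; x=W[...,0];y=W[...,1]
m=(x>.47)&(x<.66)&(y>-.08)&(y<.08)&(z>.04)&(z<.056)
m=cv2.morphologyEx(m.astype(np.uint8),cv2.MORPH_OPEN,np.ones((5,5)))>0
P=W[m]; print(cv2.minAreaRect((P[:,:2]*1000).astype(np.float32)))
A=np.c_[P[:,:2]-[.5614,-.0037],np.ones(len(P))]; print('plane',np.linalg.lstsq(A,P[:,2],rcond=None)[0])
E
```

```text
clock: 14.48
tcp_pos: [0.56, -0.0036, 0.0692]
ee_rot: [-0.112, -3.14, 0.0]
force: [0.5, -0.1, 0.9]
width: 0.0426
grip_force: 0.0
clock: 14.9
tcp_pos: [0.5388, -0.0033, 0.2147]
ee_rot: [0.111, 3.137, -0.0]
force: [1.4, 0.0, 0.2]
width: 0.0423
grip_force: 0.0
clock: 15.23
tcp_pos: [0.4909, -0.0034, 0.2591]
ee_rot: [0.112, 3.137, 0.001]
force: [0.9, 0.9, -0.6]
width: 0.0429
grip_force: 0.0
[ 0.4912 -0.0033  0.2575]
((560.7855224609375, -3.429973602294922), (114.11412048339844, 155.6659698486328), 85.9446792602539)
plane [ 0.0009 -0.0003  0.0475]
```

View pics/w7.png

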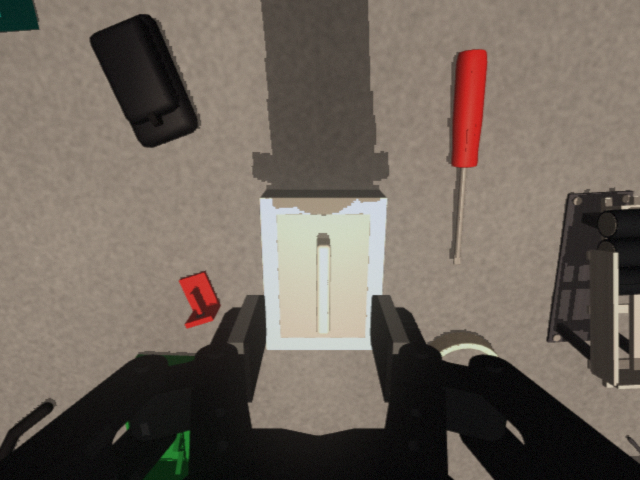

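The lid is on the case, spanning about (262–386, 197–350), with the handle up. It's level to about 0.1 mm, its top is at 47.5 mm (47 mm expected), and it's centred to within 1 mm. Handing in.

```bash
python3 -c "
from workcell import robot
print(robot.finish_job())"
```

```text
the job is handed in; nothing more can be done
None
```

The lowest cell from the rack now lies in the box's empty cradle, the next cell has rolled down to the stop, and the lid sits level and fully down, handle up; I handed the job in at about 15 s, and no verdict came back.

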